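Draw a domino off the open end of the clip-on track

ROBOT

A 6-joint arm with a two-finger parallel gripper is mounted at the origin on the work surface. World frame = base frame: x ahead of the robot, y to its left, z up, the work surface at z = 0. Lengths are in mm, angles in rad, forces in N, time in s.
With the tool pointing down it reaches from about 275 to 975 mm from the base axis. Payload 8.4 kg.
Tool frame: the origin (TCP) lies where the fingers leave the gripper's body, on its centre line; the fingertips stand 88 mm ahead of it and the grasp point (between the pads) lies 69 mm ahead of it; z points along the fingers, y is the line along which they close (so a half turn about z gives the same grasp; the last joint's range is limited). The gripper opens to 92 mm and grips with 3 to 60 N. Pads are 20 mm wide; open, the fingers measure 128 mm over their backs; the gripper's body (75 mm by 189 mm) begins 69 mm behind the grasp point.
Start: joints at [-1.146, 0.353, 1.633, -0, 1.155, -0.002], TCP at [258.724, -568.938, 302.683] pointing down, gripper open.
Joint ranges: [-2.63, 2.63], [-0.92, 2.1], [0.06, 2.66], [-1.3, 4.44], [0, 2.69], [-3.02, 3.02]. Speed limits (rad/s): [2.22, 2.22, 2.79, 3.14, 3.14, 3.14].

INTERFACE

Orientations are given as a unit quaternion [x, y, z, w].
In Python, from cell import readout, vision, arm gives the robot as it stands.
- The arm moves only by the tool play_rows, never from a script. Its arguments are lists of equal length, an entry for each row: "gripper": the opening, from 0 (shut) to 1 (fully open); "slide": the shift along the tool's x, y, z in mm, a list of three; "dr": the turn, a rotation vector about the tool's x, y, z in rad, a list of three. In form: {"gripper": [gripper, ...], "slide": [[x, y, z], ...], "dr": [[rx, ry, rz], ...]}. A call has 1 to 12 rows; each row is the pose to reach, as a shift and turn from the pose commanded when the call began, along the tool's axes at that moment; what a row does not reach only later rows make up. A row lasts 1/10 s, in which the tool goes at most 50 mm and 8.59 degrees, less where a joint would pass 70% of its speed; a pose out of reach is approached as far as the arm can. A call with a gripper value outside its range is refused whole. The fingers move at their own pace and stop on an object; "force" is the grip in N (left out, the last holds). Time passes only in rows, so rows that repeat a pose let the fingers close. It gives the time, the measured TCP pose, the force, the opening and the grip force at its end, in the units of the state.
- readout.observe(): the state, without advancing time (a new reading comes with each control period).
- vision.snapshot(name): name is "scene" or "top" or "wrist"; returns the picture (480x640x3 uint8, red, green, blue); there is no depth.
- vision.camera_params(name): a dict with "vfov" (degrees; the focal length in pixels is half the picture's height over the tangent of half this angle, whatever the lens; pixels are square), "cx", "cy" (the principal point, pixels), "k1" (the pictures are not rectified: a ray, as slopes to the right and down, at radius r is drawn at 1 + k1 r^2 times it, then the intrinsics apply), "R" (3x3) and "t" (3): a world point X has camera coordinates R X + t. Camera axes: x right, y down, z forward; pixel columns grow to the right and rows downward; lengths in mm; the calibration is good to about 2 mm. A picture is of the moment at which its call begins: read the wrist's pose just before it. camera_params takes no time and is no camera call; for the wrist camera it gives the pose at the moment of the call.
- arm.job_done(): hands the job in; it is judged then, once.
The state is a dict: "clock": time; "joints": joint angles; "joint_velocities": joint speeds; "joint_efforts": joint torques, N m; "tcp_pos": TCP position; "tool_rot": TCP orientation; "contact_force": force on the tool from outside, world axes, zero at the start; "torque": the same for the moment, N m; "grip_width": opening from 0.0 (shut) to 1.0 (fully open); "finger_force": force on a finger pad.
Only numpy, scipy, OpenCV 4.12 (cv2) and the standard library are available. Lean on these libraries where they do the work, as an engineer would, in place of code of your own. Each camera call takes 0.05 s, during which the arm holds its last target. There are 200 camera calls.

TASK

Three red dominoes are clipped edge to edge on the aluminium track by spring catches: unclip one of the two end dominoes by pulling it firmly outward along the track and off its end, and lay it flat, pips up, in the middle of the bamboo coaster. Only one end of the track is open; the other has a delicate sprung stop hidden under its domino, so if a firm pull does not make the domino click free, ease off before the stop is bent and draw the domino at the other end instead. Leave the other two dominoes clipped in their places and the bell, mug and glass where they stand.

Things in the scene. Friction and masses are not known exactly. Their poses are not given: they have to be found in the camera images.
- rail: aluminium T-track fixed to the table: base plate 40 x 252 mm, 5 mm thick; T head 20 mm wide, 244 mm long, its top 20 mm above the table. Origin: centre of its underside, on the table; y along the track, x across, z up. Dominoes cannot be lifted off: they leave only by sliding along y past an end (centre beyond 162 mm from the track's centre)
- domino_left: red acrylic domino at the track's +y end: 80 mm long (its y, along the track), 46 mm wide (x), 30 mm tall, about 0.11 kg, T-slot underneath, white pips on top. Origin: centre of its underside, 8 mm above the table on the track (sides span 8 to 38 mm above the table), 82 mm from the track's centre
- domino_middle: the same kind of domino in the middle of the track; stays. Each domino is held by a spring ball catch that lets go at roughly 10 to 18 N within 5 mm of travel
- domino_right: the same kind of domino at the track's -y end, 82 mm from the track's centre, turned half round (its own y axis points to the track's -y end)
- stop_pin (a joint): bending (m) of the hidden sprung stop along the track's y axis; 0 at rest at whichever end it is, so it does not tell which end is closed until a domino is pulled against it (after 1.5 mm of play). About 5 N per mm; it counts as bent beyond 8 mm (40 N) either way
- coaster: square bamboo coaster 110 x 110 mm, 10 mm thick, fixed to the table; origin at the centre of its underside on the table
- bell: chrome desk bell, 82 mm across and 57 mm tall, loose; origin at the centre of its underside; stays
- mug: blue ceramic mug, 80 mm across plus its handle, 92 mm tall, loose; origin at the centre of its underside; stays
- glass: empty clear drinking glass, 68 mm across, 110 mm tall, loose; origin at the centre of its underside; stays
There are look-alikes about, which are no part of the job. What is shaped like the domino_left but turquoise or yellow is not meant.

How it is judged (in metres and radians):
On the way:
1. an end domino has been drawn outward off its end of the track ((y of domino_left in the frame of rail above 0.155 m or y of domino_right in the frame of rail below -0.155 m)), for 0.05 s.
At the end, for the whole second after the job is handed in: One end domino (left or right) lies flat and pips up on the coaster, its centre within 25 mm of the coaster's centre and tilted under 0.1 rad, at rest; the other end domino and the middle one are still on the track, each within 12 mm of where it started (((horizontal distance between domino_left and coaster below 0.025 m and angle between domino_left's own z axis and vertical below 0.1 rad and height (world z) of domino_left between 0.007 and 0.014 m and contact force between domino_left and coaster above 0.3 N and linear speed of domino_left below 0.02 m/s and distance of each of domino_right, domino_middle from where it was at the start of the episode below 0.012 m) or (horizontal distance between domino_right and coaster below 0.025 m and angle between domino_right's own z axis and vertical below 0.1 rad and height (world z) of domino_right between 0.007 and 0.014 m and contact force between domino_right and coaster above 0.3 N and linear speed of domino_right below 0.02 m/s and distance of each of domino_left, domino_middle from where it was at the start of the episode below 0.012 m))); the robot touches nothing.
It fails at once if the hidden stop was bent (more than 8 mm) (value of joint stop_pin above 0.008 m or value of joint stop_pin below -0.008 m).
It fails at once if the bell, mug or glass was shifted (over 30 mm) or tipped (distance of any of bell, mug, glass from where it was at the start of the episode above 0.03 m or angle between any of bell, mug, glass's own z axis and vertical above 0.3 rad).
It fails at once if the middle domino was dragged from its place (over 30 mm) (distance of domino_middle from where it was at the start of the episode above 0.03 m).
It also fails if it takes over 64 s, if anything falls off the work surface, if the arm or the gripper's body presses on something with over 40 N, if the wrist force passes 120 N, or if a joint passes its speed limit or range.

## Working session

There is one attempt and no reset: what is moved stays moved. The work goes in short steps, Python scripts to look and compute and a tool call to move; the robot and the scene stay as the last step left them, time stands still between calls to the robot, and variables do not carry over. Pictures are saved under pics/ and viewed, at most 10 in all, crops included, and the job is handed in when it is done.

Besides the shell and the picture viewer there is one more tool, called after "Emit:" as a command line: name --argument value ..., lists and objects as JSON in quotes. play_rows: Moves the arm, as the interface text tells. Its arguments: {"type":"object","properties":{"gripper":{"type":"array"},"slide":{"type":"array"},"dr":{"type":"array"},"force":{"type":"number"}},"required":["gripper","slide","dr"]}

```bash
mkdir -p pics; ls
python3 - <<'E'
from cell import readout, vision
import cv2,numpy as np
print(readout.observe())
for n in("scene","top"):
    im=vision.snapshot(n); cv2.imwrite(f"pics/{n}0.png",im[:,:,::-1]); p=vision.camera_params(n); print(n,p)
E
```

```text
pics
{'clock': 0.0, 'joints': array([-1.14640220e+00,  3.53641114e-01,  1.63412785e+00,  1.28767733e-05,
        1.15519360e+00, -2.41297668e-03]), 'joint_velocities': array([-0.00021519, -0.00023148,  0.00066583,  0.00040391,  0.00107278,
        0.00015858]), 'joint_efforts': array([ 5.78232957e-04, -5.93843293e+01, -3.34217513e+01,  6.97658001e-02,
        2.33654649e-02, -1.61261582e-04]), 'tcp_pos': array([ 258.5713912 , -568.59564103,  301.97069432]), 'tool_rot': array([ 9.77316069e-01,  2.11784872e-01, -1.37690579e-04, -6.70995561e-04]), 'contact_force': array([ 0.02431414, -0.12640162, -0.20304248]), 'torque': array([-0.07082466,  0.02961065,  0.03687616]), 'finger_force': 0.0, 'grip_width': 1.0010029346653064}
scene {'vfov': 45.27380983122123, 'cx': 316.3060203357336, 'cy': 234.90276471710143, 'k1': -0.03492140157550911, 'R': array([[ 0.42139469,  0.90682453,  0.0097873 ],
       [ 0.58112024, -0.26172545, -0.77058358],
       [-0.69622251,  0.33040742, -0.6372638 ]]), 't': array([-192.23218921, -292.02482401, 1577.80894166])}
top {'vfov': 44.84788871328594, 'cx': 319.79062400229077, 'cy': 234.0986881904434, 'k1': -0.13079643313412784, 'R': array([[ 0.10855028, -0.99408975, -0.00154948],
       [-0.967113  , -0.10524362, -0.2315518 ],
       [ 0.2300202 ,  0.02663353, -0.97282134]]), 't': array([ -84.3386125 ,  571.15092343, 1285.2534292 ])}
```

View pics/scene0.png

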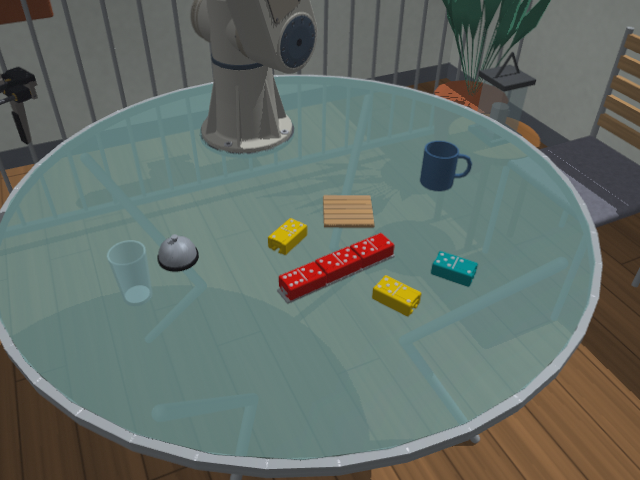

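View pics/top0.png

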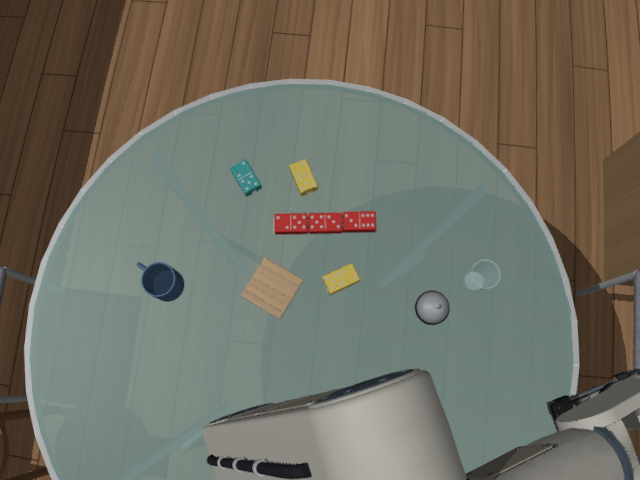

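The scene view shows the red strip from (280,285) to (395,245), the coaster at (348,211), and the mug, bell and glass well clear. In the top view the strip spans columns 275–377 around row 222 and the coaster is at (272,287). The yellow (303,177), (340,278) and turquoise (245,177) pieces are look-alikes; the red strip is the target.

```bash
cat > h.py <<'E'
import numpy as np,cv2
def K(p,h=480):
    f=h/2/np.tan(np.radians(p['vfov'])/2); return f
def ray(p,uv):
    uv=np.atleast_2d(np.asarray(uv,float)); d=(uv-[p['cx'],p['cy']])/K(p); s=d.copy()
    for _ in range(20): s=d/(1+p['k1']*(s**2).sum(1,keepdims=True))
    v=np.c_[s,np.ones(len(s))]@p['R']; return -p['R'].T@p['t'],v/np.linalg.norm(v,axis=1,keepdims=True)
def plane(p,uv,z):
    o,v=ray(p,uv); return o+v*((z-o[2])/v[:,2])[:,None]
def tri(obs):  # [(p,uv)..] -> point, rms
    A=0;b=0
    L=[]
    for p,uv in obs:
        o,v=ray(p,uv); M=np.eye(3)-np.outer(v[0],v[0]); A=A+M; b=b+M@o; L.append((M,o))
    X=np.linalg.solve(A,b); return X,np.sqrt(np.mean([((M@(X-o))**2).sum() for M,o in L]))
def redmask(im):
    h=cv2.cvtColor(im,cv2.COLOR_RGB2HSV); return ((((h[...,0]<8)|(h[...,0]>172))&(h[...,1]>170)&(h[...,2]>110))*255).astype(np.uint8)
def bammask(im):
    h=cv2.cvtColor(im,cv2.COLOR_RGB2HSV); return (((h[...,0]>8)&(h[...,0]<22)&(h[...,1]>70)&(h[...,2]>120))*255).astype(np.uint8)
def blobs(m,k=9,amin=150):
    m=cv2.morphologyEx(m,cv2.MORPH_CLOSE,np.ones((k,k)))
    c,_=cv2.findContours(m,cv2.RETR_EXTERNAL,cv2.CHAIN_APPROX_NONE)
    return sorted([x for x in c if cv2.contourArea(x)>amin],key=cv2.contourArea)[::-1]
E
python3 - <<'E'
from h import *; from cell import vision
np.set_printoptions(precision=1,suppress=True)
for n in("top","scene"):
    im=cv2.imread(f"pics/{n}0.png")[:,:,::-1].copy(); p=vision.camera_params(n)
    for nm,mk,z in(("red",redmask,38),("bam",bammask,10)):
        for c in blobs(mk(im),5)[:5]:
            r=cv2.minAreaRect(c); 
            if n=='top' and not(200<r[0][0]<400 and 200<r[0][1]<320): continue
            print(n,nm,cv2.contourArea(c),r, plane(p,r[0],z)[0]); print(plane(p,cv2.boxPoints(r),z)[:,:2].tolist() if n=='top' else '')
E
```

```text
top red 1677.0 ((324.8214111328125, 221.83851623535156), (18.49947738647461, 100.13186645507812), 88.33971405029297) [615.  -29.8  38. ]
[[621.1817278420629, 92.18592949860829], [654.3583724989461, -145.8619506628393], [608.9178935551262, -151.08049542468598], [576.059167380918, 85.12822543047665]]
top bam 1951.5 ((271.6304931640625, 287.5791931152344), (45.09004211425781, 45.45637893676758), 31.26373291015625) [448.   79.3  10. ]
[[421.4229348207455, 150.5241370123552], [520.9192520240351, 106.76200411738273], [474.5574046517942, 7.946960293267487], [376.6408962692451, 52.554879328220586]]
scene red 1835.0 ((335.9261779785156, 260.8292236328125), (18.381948471069336, 117.33686065673828), 66.61477661132812) [622.6 -36.1  38. ]

scene bam 6895.0 ((605.54541015625, 415.0308837890625), (139.9965057373047, 72.59571838378906), 48.23970031738281) [1087.   201.3   10. ]

scene bam 4267.5 ((544.167724609375, 455.0429382324219), (112.44196319580078, 60.18644332885742), 49.89909744262695) [1098.1   67.6   10. ]

scene bam 1318.5 ((347.9999694824219, 210.0), (49.99999237060547, 27.999996185302734), -0.0) [455.6  77.9  10. ]

scene bam 802.0 ((404.0, 468.0), (22.0, 66.0), 90.0) [1028.4 -128.5   10. ]

scene bam 502.5 ((493.61358642578125, 459.5536804199219), (58.24372863769531, 12.412596702575684), 51.8427734375) [1072.1   -4.    10. ]
```

```bash
cat >> h.py <<'E'
from scipy.spatial.transform import Rotation as Rn
def move_to(s,pos,xang):
    """tool slide and dr to reach TCP pos (mm) pointing down with tool x at xang (deg)"""
    R0=Rn.from_quat(s['tool_rot']); a=np.radians(xang); x=np.array([np.cos(a),np.sin(a),0]); z=np.array([0,0,-1.])
    R1=Rn.from_matrix(np.c_[x,np.cross(z,x),z])
    print('slide',np.round(R0.inv().apply(np.array(pos)-s['tcp_pos']),1),'dr',np.round((R0.inv()*R1).as_rotvec(),3))
E
python3 - <<'E'
from h import *; from cell import vision,readout
np.set_printoptions(precision=2,suppress=True)
s=readout.observe(); p=vision.camera_params("wrist"); R0=Rn.from_quat(s['tool_rot'])
c=-p['R'].T@p['t']; print(p['vfov'],p['k1'],'cam in tool',R0.inv().apply(c-s['tcp_pos']),'\n',(p['R']@R0.as_matrix()))
move_to(s,(560,10,400),98)
E
```

```text
69.7525048975302 -0.013665434872683808 cam in tool [ 72.8   -0.26 -81.42] 
 [[-0.    1.    0.  ]
 [-0.97  0.   -0.26]
 [-0.26 -0.    0.97]]
slide [ 513.9 -402.1  -97.5] dr [-0.   -0.   -1.28]
```

Emit:
play_rows --gripper '[1,1,1,1,1,1,1,1,1,1,1,1]' --slide '[[514,-402,0],[514,-402,0],[514,-402,0],[514,-402,0],[514,-402,0],[514,-402,0],[514,-402,0],[514,-402,0],[514,-402,0],[514,-402,0],[514,-402,0],[514,-402,0]]' --dr '[[0,0,-1.28],[0,0,-1.28],[0,0,-1.28],[0,0,-1.28],[0,0,-1.28],[0,0,-1.28],[0,0,-1.28],[0,0,-1.28],[0,0,-1.28],[0,0,-1.28],[0,0,-1.28],[0,0,-1.28]]'

```text
clock: 1.3
tcp_pos: [536.4, -34.7, 302.6]
tool_rot: [0.657, 0.754, -0.0, -0.0]
contact_force: [1.3, -0.2, -0.4]
grip_width: 0.999
finger_force: 0.0
```

Run:
```python
from h import *; from cell import readout
s=readout.observe(); print(s['clock'],s['tcp_pos'],s['tool_rot']); move_to(s,(560,10,300),98)
```

```text
1.3 [536.36490527 -34.72731004 302.5685748 ] [ 6.57362075e-01  7.53574876e-01 -8.18900490e-05 -4.79677557e-05]
slide [41.1 29.5  2.6] dr [-0.     0.    -0.003]
```

Emit:
play_rows --gripper '[1,1,1]' --slide '[[41,29,2],[41,29,2],[41,29,2]]' --dr '[[0,0,0],[0,0,0],[0,0,0]]'

```text
clock: 1.6
tcp_pos: [559.0, 8.7, 300.1]
tool_rot: [0.656, 0.754, -0.001, -0.0]
contact_force: [-0.7, -0.3, -0.4]
grip_width: 0.999
finger_force: 0.0
```

```bash
cat > look.py <<'E'
import sys,json
from h import *; from cell import vision,readout
n=sys.argv[1]; p=vision.camera_params("wrist"); im=vision.snapshot("wrist"); cv2.imwrite(f"pics/{n}.png",im[:,:,::-1])
json.dump({k:(np.asarray(v).tolist()) for k,v in p.items()},open(f"pics/{n}.json","w"))
for nm,mk,z in(("red",redmask,38),("bam",bammask,10)):
    for c in blobs(mk(im),7,600)[:4]:
        r=cv2.minAreaRect(c); print(nm,cv2.contourArea(c),np.round(cv2.boxPoints(r),1).tolist(),'\n ',plane(p,r[0],z)[0].round(1),plane(p,cv2.boxPoints(r),z)[:,:2].round(1).tolist())
s=readout.observe(); print(s['clock'],s['tcp_pos'].round(1))
E
python3 look.py w1
```

```text
red 8156.0 [[344.3999938964844, 352.29998779296875], [352.20001220703125, 142.5], [397.3999938964844, 144.1999969482422], [389.6000061035156, 354.0]] 
  [614.9 -14.5  38. ] [[606.8, -140.3], [578.4, 87.7], [621.9, 92.2], [658.1, -135.4]]
bam 10998.0 [[149.6999969482422, 145.8000030517578], [204.5, 55.5], [300.79998779296875, 114.0], [246.0, 204.3000030517578]] 
  [448.9  82.7  10. ] [[371.3, 56.0], [423.7, 150.0], [524.3, 108.8], [476.6, 8.1]]
1.65 [558.6   7.7 300.2]
```

View pics/w1.png

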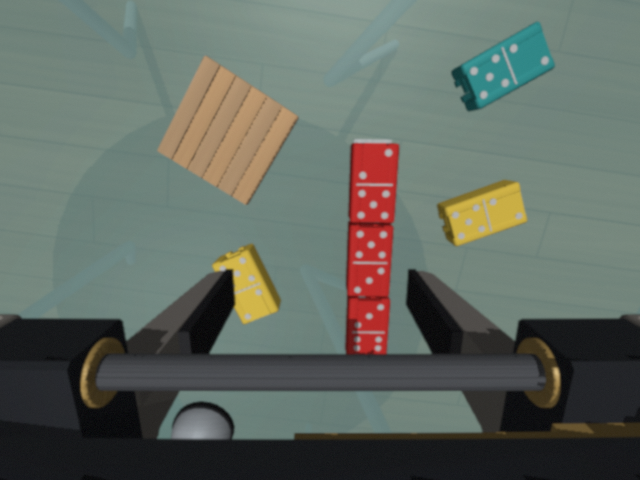

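Wrist view: the red strip runs up columns 350–398, with the left domino at (375,182) and the middle one at (370,260). The coaster centre is (225,130), the bell (202,425). Yellow (483,212) and (248,285) and turquoise (503,65) don't fit: wrong colour and not on the track. I'll take a closer second view over the left end.

Run:
```python
from h import *; from cell import readout
s=readout.observe(); move_to(s,(595,50,200),98)
```

```text
slide [ 36.9  41.9 100.1] dr [-0.001  0.    -0.003]
```

Emit:
play_rows --gripper '[1,1,1,1,1]' --slide '[[37,42,100],[37,42,100],[37,42,100],[37,42,100],[37,42,100]]' --dr '[[0,0,0],[0,0,0],[0,0,0],[0,0,0],[0,0,0]]'

```text
clock: 2.15
tcp_pos: [595.7, 48.9, 201.8]
tool_rot: [0.658, 0.753, -0.0, 0.0]
contact_force: [0.8, 0.3, 1.1]
grip_width: 0.996
finger_force: 0.0
```

```bash
python3 look.py w2
python3 - <<'E'
import cv2
im=cv2.imread("pics/w2.png"); cv2.imwrite("pics/w2c.png",cv2.resize(im[20:380,60:540],None,fx=1.66,fy=1.66))
E
```

```text
red 9129.5 [[306.0, 189.0], [366.0, 189.0], [366.0, 353.0], [306.0, 353.0]] 
  [609.8  31.6  38. ] [[579.6, 90.0], [621.9, 95.8], [644.4, -35.2], [596.1, -41.8]]
red 661.5 [[323.0, 418.0], [323.0, 391.0], [359.0, 391.0], [359.0, 418.0]] 
  [631.8 -87.4  38. ] [[618.5, -103.3], [614.8, -76.0], [644.8, -72.0], [649.3, -99.2]]
bam 18661.0 [[42.900001525878906, 191.8000030517578], [108.9000015258789, 73.69999694824219], [240.10000610351562, 147.0], [174.10000610351562, 265.1000061035156]] 
  [449.3  84.5  10. ] [[370.3, 56.2], [424.9, 151.1], [524.7, 111.7], [476.8, 8.1]]
2.2 [596.   49.  202.5]
```

View pics/w2c.png

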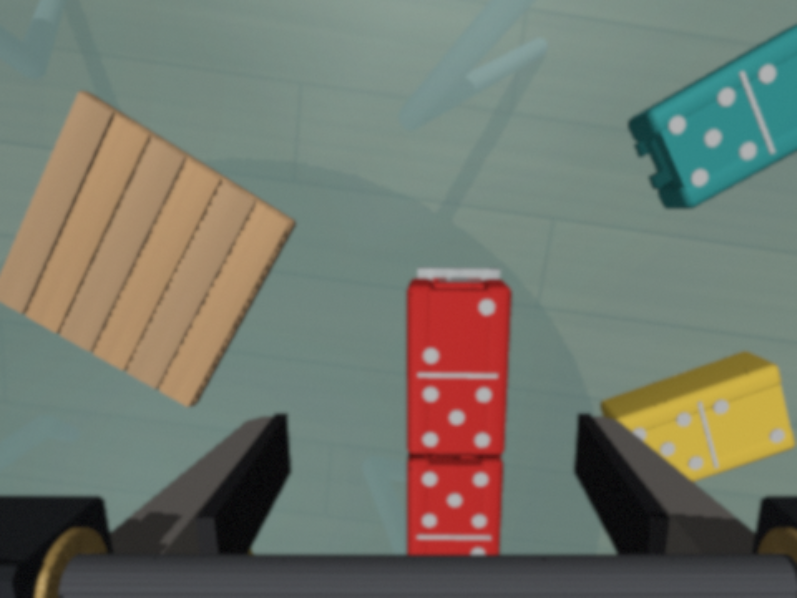

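Crop: the left red domino lies on the track between (408,282) and (508,455), with pips 2 | 5 on top. The bare track end shows at (458,273), the coaster centre is (150,248), and the yellow corner at (603,405) sits close to the right finger. So I'll descend with a reduced opening.

Run:
```python
from h import *; import json
np.set_printoptions(precision=1,suppress=True)
def pips(n,box):
    im=cv2.imread(f"pics/{n}.png"); x0,y0,x1,y1=box; c=cv2.resize(im[y0:y1,x0:x1],None,fx=4,fy=4,interpolation=cv2.INTER_CUBIC)
    m=(c[...,1]>120).astype(np.uint8)
    _,_,st,ce=cv2.connectedComponentsWithStats(m)
    o=[(ce[i]+.5)/4-.5+[x0,y0] for i in range(1,len(st)) if 60<st[i,4]<1200 and st[i,0]>1 and st[i,1]>1 and st[i,0]+st[i,2]<c.shape[1]-1 and st[i,1]+st[i,3]<c.shape[0]-1]
    return np.array(o)
P={n:json.load(open(f"pics/{n}.json")) for n in("w1","w2")}
for p in P.values():
    p['R']=np.array(p['R']);p['t']=np.array(p['t'])
a=pips("w1",(350,144,400,221)); b=pips("w2",(306,190,368,293))
A=plane(P['w1'],a,38); B=plane(P['w2'],b,38)
print(len(a),len(b)); Z=[]
for i,q in enumerate(A):
    d=np.linalg.norm(B-q,axis=1); j=d.argmin()
    if d[j]<12: X,e=tri([(P['w1'],a[i]),(P['w2'],b[j])]); Z.append(X); print(q,B[j],X,e)
Z=np.array(Z); print('mean',Z.mean(0))
# coaster corners
c1=[[149.7,145.8],[204.5,55.5],[300.8,114.0],[246,204.3]]; c2=[[42.9,191.8],[108.9,73.7],[240.1,147],[174.1,265.1]]
C=np.array([tri([(P['w1'],u),(P['w2'],v)])[0] for u,v in zip(c1,c2)]); print(C,C.mean(0))
def corners(n,rgb):
    pass
# line of pips w2: bar + outline on 38 plane
im=cv2.imread("pics/w2.png")[:,:,::-1].copy(); c=max(blobs(redmask(im),7,600),key=cv2.contourArea)
pts=c[:,0]; 
for side in(0,1):
    e=[]
    for r in range(205,285,2):
        cc=pts[pts[:,1]==r][:,0]; e.append([cc.min()-.5 if side==0 else cc.max()+.5,r])
    W=plane(P['w2'],e,38); vx,vy,x0,y0=cv2.fitLine(W[:,:2].astype(np.float32),cv2.DIST_HUBER,0,.01,.01).ravel(); print('side',side,np.degrees(np.arctan2(vy,vx)),x0,y0, 'x at y=50',x0+(50-y0)*vx/vy)
```

```text
7 6
[593.3  58.6  38. ] [593.3  58.6  38. ] [593.3  58.7  38. ] 0.010989216377279927
[595.5  40.8  38. ] [595.6  40.8  38. ] [595.5  40.8  38. ] 0.04694777027602126
[619.3  43.8  38. ] [619.4  43.8  38. ] [619.4  43.7  37.7] 0.03592624177194244
[608.8  31.4  38. ] [608.9  31.4  38. ] [608.8  31.4  37.9] 0.027104935202381452
[598.2  19.   38. ] [598.3  19.1  38. ] [598.3  19.   37.8] 0.04236332622052805
[622.   21.9  38. ] [622.1  22.   38. ] [622.1  21.9  37.7] 0.059762293556425046
mean [606.3  35.9  37.9]
[[372.   56.4  11.9]
 [421.5 151.5   3.8]
 [523.  110.4  -0.6]
 [476.6   8.    9.6]] [448.3  81.6   6.2]
side 0 -82.89572 584.5398 47.860752 x at y=50 584.2732
side 1 -82.91452 627.5755 55.070026 x at y=50 628.2057
```

Run:
```python
from h import *; from cell import readout
s=readout.observe(); print(s['tcp_pos']); move_to(s,(606.3,51.2,160),97.1); move_to(s,(606.3,51.2,100),97.1)
```

```text
[596.00704616  48.97170404 202.47663714]
slide [ 0.8 10.4 42.5] dr [0.002 0.    0.011]
slide [  0.9  10.3 102.5] dr [0.002 0.    0.011]
```

Emit:
play_rows --gripper '[0.72,0.72,0.72,0.72]' --slide '[[1,10,20],[1,10,42],[1,10,42],[1,10,42]]' --dr '[[0.002,0,0.011],[0.002,0,0.011],[0.002,0,0.011],[0.002,0,0.011]]'

```text
clock: 2.6
tcp_pos: [605.7, 51.9, 160.2]
tool_rot: [0.662, 0.75, -0.0, -0.0]
contact_force: [-0.5, -0.1, -0.4]
grip_width: 0.722
finger_force: 0.0
```

Run:
```python
from h import *; from cell import readout
for i in range(2):
    s=readout.observe(); print(s['tcp_pos'],s['grip_width'],s['contact_force']);move_to(s,(606.3,51.2,100),97.1)
```

```text
[605.67330826  51.87739245 160.23443104] 0.7218112552375129 [-0.49234398 -0.12684943 -0.43650028]
slide [-0.7  0.6 60.2] dr [-0.001  0.     0.001]
[605.67330826  51.87739245 160.23443104] 0.7218112552375129 [-0.49234398 -0.12684943 -0.43650028]
slide [-0.7  0.6 60.2] dr [-0.001  0.     0.001]
```

Emit:
play_rows --gripper '[0.72,0.72,0.72,0.4,0.4,0.4,0.4,0.4,0.4,0.4]' --slide '[[0,0.5,35],[0,0.5,60],[0,0.5,60],[0,0.5,60],[0,0.5,60],[0,0.5,60],[0,0.5,60],[0,0.5,60],[0,0.5,60],[0,0.5,60]]' --dr '[[0,0,0],[0,0,0],[0,0,0],[0,0,0],[0,0,0],[0,0,0],[0,0,0],[0,0,0],[0,0,0],[0,0,0]]' --force 50

```text
clock: 3.6
tcp_pos: [606.7, 52.5, 99.9]
tool_rot: [0.662, 0.75, -0.0, 0.0]
contact_force: [-0.1, 0.2, 7.0]
grip_width: 0.49
finger_force: 50.0
```

Emit:
play_rows --gripper '[0.4,0.4,0.4,0.4]' --slide '[[1,0,0],[2,0,0],[3,0,0],[3,0,0]]' --dr '[[0,0,0],[0,0,0],[0,0,0],[0,0,0]]'

```text
clock: 4.0
tcp_pos: [606.5, 53.9, 99.9]
tool_rot: [0.661, 0.75, -0.001, 0.001]
contact_force: [0.5, -11.1, 7.8]
grip_width: 0.493
finger_force: 50.0
```

Emit:
play_rows --gripper '[0.4,0.4,0.4,0.4]' --slide '[[0.7,0,0],[1.4,0,0],[2,0,0],[2,0,0]]' --dr '[[0,0,0],[0,0,0],[0,0,0],[0,0,0]]'

```text
clock: 4.4
tcp_pos: [606.3, 55.8, 100.1]
tool_rot: [0.661, 0.75, -0.001, 0.001]
contact_force: [-0.8, -8.4, 10.9]
grip_width: 0.496
finger_force: 50.0
```

Emit:
play_rows --gripper '[0.4,0.4,0.4]' --slide '[[0.7,0,0],[1.5,0,0],[1.5,0,0]]' --dr '[[0,0,0],[0,0,0],[0,0,0]]'

```text
clock: 4.7
tcp_pos: [606.5, 58.9, 100.5]
tool_rot: [0.662, 0.75, 0.0, 0.001]
contact_force: [-0.9, 0.1, 12.0]
grip_width: 0.499
finger_force: 50.0
```

It clicked free: the force along the track fell from 11 N to 0. Now I'll draw it off, easing the vertical load slightly.

Emit:
play_rows --gripper '[0.4,0.4,0.4,0.4,0.4,0.4]' --slide '[[2,0,-0.4],[6,0,-0.6],[12,0,-0.6],[18,0,-0.6],[24,0,-0.6],[24,0,-0.6]]' --dr '[[0,0,0],[0,0,0],[0,0,0],[0,0,0],[0,0,0],[0,0,0]]'

```text
clock: 5.3
tcp_pos: [603.0, 83.1, 100.6]
tool_rot: [0.661, 0.75, 0.0, 0.0]
contact_force: [-0.0, 1.0, 7.6]
grip_width: 0.497
finger_force: 50.0
```

Emit:
play_rows --gripper '[0.4,0.4,0.4,0.4,0.4,0.4,0.4,0.4,0.4]' --slide '[[8,0,-0.3],[18,0,-0.3],[28,0,-0.3],[38,0,-0.3],[48,0,-0.3],[58,0,-0.3],[68,0,-0.3],[76,0,-0.3],[76,0,-0.3]]' --dr '[[0,0,0],[0,0,0],[0,0,0],[0,0,0],[0,0,0],[0,0,0],[0,0,0],[0,0,0],[0,0,0]]'

```text
clock: 6.2
tcp_pos: [591.9, 159.2, 99.3]
tool_rot: [0.661, 0.75, -0.001, -0.001]
contact_force: [0.6, -0.5, -1.0]
grip_width: 0.496
finger_force: 50.0
```

Run:
```python
from h import *; from cell import readout
s=readout.observe(); print(s['tcp_pos'],s['contact_force']);move_to(s,(449,83,s['tcp_pos'][2]),97.1)
```

```text
[591.93591145 159.23536516  99.32029402] [ 0.62981692 -0.52992356 -0.95260699]
slide [ -57.7 -151.4    0.5] dr [-0.003 -0.     0.002]
```

Emit:
play_rows --gripper '[0.4,0.4,0.4,0.4,0.4,0.4]' --slide '[[0,0,-25],[0,0,-60],[0,0,-100],[0,0,-100],[0,0,-100],[0,0,-100]]' --dr '[[0,0,0],[0,0,0],[0,0,0],[0,0,0],[0,0,0],[0,0,0]]'

```text
clock: 6.8
tcp_pos: [591.9, 157.8, 198.3]
tool_rot: [0.662, 0.75, -0.002, -0.001]
contact_force: [-0.9, 0.5, -1.1]
grip_width: 0.496
finger_force: 50.0
```

```bash
python3 look.py w3
python3 - <<'E'
from h import *; from cell import vision
import json
P={}
C={}
for n in("w1","w2","w3"):
    p=json.load(open(f"pics/{n}.json")); p['R']=np.array(p['R']);p['t']=np.array(p['t']); im=cv2.imread(f"pics/{n}.png")[:,:,::-1].copy()
    for c in blobs(bammask(im),7,3000):
        q=cv2.approxPolyDP(cv2.convexHull(c),8,True)[:,0]; print(n,len(q),q.tolist(),cv2.contourArea(c))
        if len(q)==4:
            W=plane(p,q,10); print(W[:,:2].round(1).tolist(),W.mean(0).round(1)); P[n]=p; C[n]=(q,W)
ks=list(C)
for w in range(4):
    obs=[]
    for n in ks:
        q,W=C[n]; j=np.linalg.norm(W-C[ks[0]][1][w],axis=1).argmin(); obs.append((P[n],q[j]))
    if len(obs)>1: print(tri(obs))
E
```

```text
red 12610.0 [[270.0, 216.0], [370.0, 216.0], [370.0, 353.0], [270.0, 353.0]] 
  [594.3 129.3  38. ] [[552.3, 177.0], [623.2, 186.0], [641.3, 75.8], [561.9, 65.6]]
bam 10126.5 [[64.5999984741211, 321.79998779296875], [116.0, 219.0], [235.1999969482422, 278.6000061035156], [183.8000030517578, 381.3999938964844]] 
  [452.6  84.6  10. ] [[377.2, 53.8], [425.6, 152.9], [524.3, 113.8], [483.2, 6.4]]
6.85 [591.8 157.8 198. ]
w1 4 [[204, 57], [297, 117], [246, 203], [158, 149]] 10998.0
[[423.2, 148.6], [520.8, 105.3], [476.5, 9.5], [380.0, 53.9]] [450.2  79.3  10. ]
w2 4 [[109, 75], [236, 153], [174, 263], [56, 198]] 18661.0
[[425.0, 150.2], [521.9, 106.7], [476.7, 10.0], [380.6, 52.5]] [451.1  79.9  10. ]
w3 5 [[68, 323], [116, 220], [232, 283], [212, 318], [90, 333]] 10126.5
(array([420.13125705, 150.6479882 ,   1.34028425]), np.float64(0.4683767720311025))
(array([520.02768849, 106.09221726,   1.18858668]), np.float64(0.2308109749724877))
(array([476.18421331,   9.33740254,   8.57216044]), np.float64(0.11990504311720039))
(array([380.91648395,  53.36957089,  11.05092311]), np.float64(0.722429346660302))
```

View pics/w3.png

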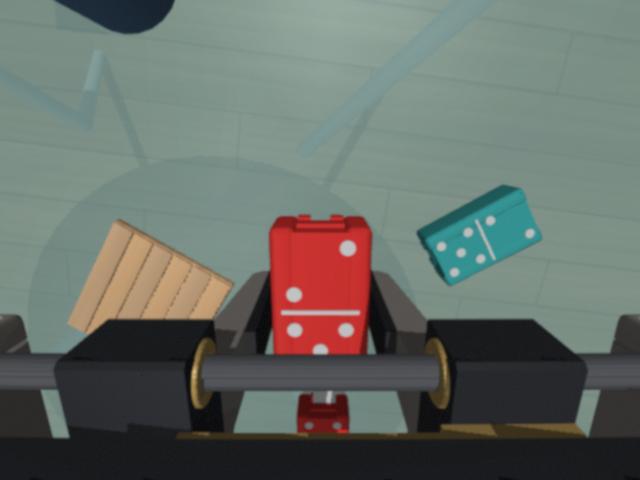

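The domino is held flat, pips 2|5 up, at (320,285). The bare track is at (322,396), the middle domino at (323,415) and the coaster at (150,280). The corners at 10 mm give the coaster centre as (451,80).

Run:
```python
from h import *; from cell import readout
s=readout.observe(); move_to(s,(451,80,198),97.1)
```

```text
slide [ -59.7 -149.4    0.7] dr [-0.005  0.     0.001]
```

Emit:
play_rows --gripper '[0.4,0.4,0.4,0.4,0.4,0.4,0.4,0.4,0.4]' --slide '[[-12,-30,0],[-24,-60,0],[-40,-100,0],[-52,-130,0],[-60,-149,0],[-60,-149,25],[-60,-149,55],[-60,-149,65],[-60,-149,65]]' --dr '[[0,0,0],[0,0,0],[0,0,0],[0,0,0],[0,0,0],[0,0,0],[0,0,0],[0,0,0],[0,0,0]]'

```text
clock: 7.75
tcp_pos: [450.9, 79.8, 133.1]
tool_rot: [0.662, 0.75, -0.003, -0.002]
contact_force: [-0.3, 0.5, -0.7]
grip_width: 0.5
finger_force: 50.0
```

Run:
```python
from h import *; from cell import readout
s=readout.observe(); print(s['tcp_pos'],s['contact_force']);move_to(s,(451,80,106),97.1)
```

```text
[450.88723898  79.79974094 133.08485553] [-0.28016237  0.53817902 -0.68387233]
slide [ 0.2  0.3 27.1] dr [-0.007  0.     0.001]
```

Emit:
play_rows --gripper '[0.4,0.4,0.4,0.4,0.4]' --slide '[[0,0,15],[0,0,25],[0,0,28],[0,0,29.5],[0,0,29.5]]' --dr '[[-0.005,0,0],[-0.005,0,0],[-0.005,0,0],[-0.005,0,0],[-0.005,0,0]]'

```text
clock: 8.25
tcp_pos: [452.4, 80.1, 105.7]
tool_rot: [0.662, 0.75, 0.001, 0.001]
contact_force: [0.4, -0.3, -0.8]
grip_width: 0.499
finger_force: 50.0
```

Emit:
play_rows --gripper '[0.4,0.4,0.4]' --slide '[[0,0,0.7],[0,0,1.5],[0,0,1.5]]' --dr '[[0,0,0],[0,0,0],[0,0,0]]'

```text
clock: 8.55
tcp_pos: [452.3, 80.1, 104.1]
tool_rot: [0.662, 0.75, 0.001, 0.001]
contact_force: [-0.5, 1.7, -1.6]
grip_width: 0.497
finger_force: 50.0
```

Emit:
play_rows --gripper '[0.4,0.4,0.4]' --slide '[[0,0,0.6],[0,0,1.2],[0,0,1.2]]' --dr '[[0,0,0],[0,0,0],[0,0,0]]'

```text
clock: 8.85
tcp_pos: [452.3, 80.1, 102.7]
tool_rot: [0.662, 0.75, 0.001, 0.001]
contact_force: [0.1, 0.1, 0.8]
grip_width: 0.497
finger_force: 50.0
```

Emit:
play_rows --gripper '[0.4,0.4,0.4]' --slide '[[0,0,0.5],[0,0,1],[0,0,1]]' --dr '[[0,0,0],[0,0,0],[0,0,0]]'

```text
clock: 9.15
tcp_pos: [452.3, 80.1, 102.6]
tool_rot: [0.662, 0.75, 0.001, 0.001]
contact_force: [-3.0, -0.7, 20.2]
grip_width: 0.498
finger_force: 50.0
```

Contact at 20 N. I'll ease up, open and lift.

Emit:
play_rows --gripper '[0.4,0.55,0.65,0.75,0.75,0.75,0.75,0.75,0.75,0.75,0.75]' --slide '[[0,0,-0.7],[0,0,-0.7],[0,0,-0.7],[0,0,-0.7],[0,0,-0.7],[0,0,-10],[0,0,-35],[0,0,-80],[0,0,-120],[0,0,-120],[0,0,-120]]' --dr '[[0,0,0],[0,0,0],[0,0,0],[0,0,0],[0,0,0],[0,0,0],[0,0,0],[0,0,0],[0,0,0],[0,0,0],[0,0,0]]'

```text
clock: 10.25
tcp_pos: [452.3, 80.1, 222.9]
tool_rot: [0.662, 0.75, 0.002, 0.002]
contact_force: [-0.1, -0.8, -0.1]
grip_width: 0.748
finger_force: 0.0
```

```bash
python3 look.py w4
python3 - <<'E'
from cell import vision; import cv2,numpy as np
from h import *
im=vision.snapshot("scene"); p=vision.camera_params("scene")
cv2.imwrite("pics/s4.png",im[:,:,::-1])
w=cv2.imread("pics/w4.png"); s=cv2.resize(im[150:330,80:480,::-1],(800,360)); w=cv2.resize(w,(320,240)); c=np.zeros((600,800,3),np.uint8); c[:360]=s; c[360:,:320]=w; cv2.imwrite("pics/chk.png",c)
E
```

```text
red 5174.5 [[291.0, 188.0], [347.0, 188.0], [347.0, 286.0], [291.0, 286.0]] 
  [451.8  82.   38. ] [[425.6, 118.2], [468.4, 123.5], [480.2, 43.0], [433.9, 37.3]]
bam 8445.0 [[231.3000030517578, 248.60000610351562], [294.20001220703125, 143.6999969482422], [402.0, 208.39999389648438], [339.1000061035156, 313.20001220703125]] 
  [449.8  82.1  10. ] [[376.4, 54.4], [422.6, 151.2], [521.1, 109.0], [480.8, 3.2]]
10.3 [451.6  80.  221.7]
```

View pics/chk.png

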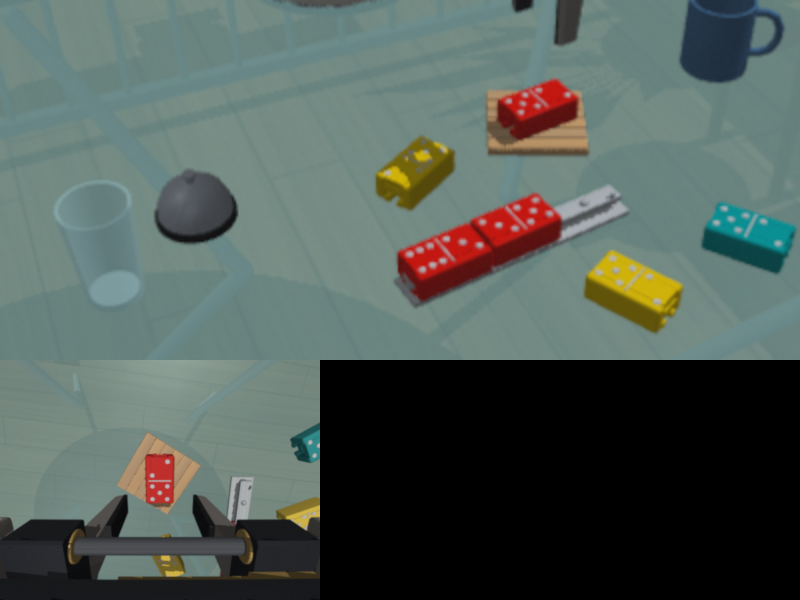

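The domino lies flat on the coaster, pips up, in the scene crop at (538,108), and within a few mm of centre by measurement. The other two are in place on the track, and the bell, mug and glass are standing.

```bash
python3 -c "
from cell import arm; print(arm.job_done())"
```

```text
the job is handed in; nothing more can be done
None
```

I unclipped the left end domino, which clicked free on the first pull, and laid it flat, pips up, on the coaster within a few mm of its centre; nothing else looked disturbed in the last pictures. The job is handed in, but no verdict came back.

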